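# Lock the cup carrier on the rocking mixer and start it

## Task

The carrier of sample cups on the rocking mixer has been left standing out at the front. Push it back fully home against its rear stop, then push the locking rod all the way in, through both carrier lugs and the end bracket, until its knob is against the guide block, and only then flip the power toggle on the mixer's side console over to on, away from the front. Leave the loose cup, the bottle and the dish on the bench where they stand.

Things in the scene. Friction and masses are not known exactly. Their poses are not given: they have to be found in the camera images.
- mixer: White bench-top rocking mixer, fixed to the bench; level, does not rock. Housing 210 x 310 mm; steel platform, top 105 mm above the bench; on its -y side a raised console, top 100 mm. Origin: on the bench under the platform's centre. Its x axis points from its front (towards the robot) to its rear, y to its left, z up. 'Mixer' coordinates below are in this frame, mm.
- carrier (a joint): How far (m) the cup carrier stands out of its home position towards the mixer's front (mixer -x). 0 = fully home at the rear stop, where the holes line up; starts at 0.035 to 0.065, goes to 0.085 at most. Slides along the mixer's x on rails, takes 2 to 3 N to move and stays where it is left.
- carrier_front (a point): Centre of the upright front plate of the carrier (aluminium tray 170 x 120 mm, six cups, lids up to z = 161). The plate is 120 mm wide, z = 106 to 148, faces mixer -x; this point: y = 0, z = 137, x = -85 when home. Two steel lugs (8 mm thick, 12.5 mm holes) project 22 mm forward of it at y = 41 to 49 and -49 to -41, up to z = 144: 82 mm are free between them to push on the plate.
- guide_face (a point): Centre of the hole's mouth in the outer (+y) face of the aluminium guide block, front left on the platform: mixer x = -96, y = 140, z = 126. The block is 74 mm long in y (y = 66 to 140), 26 mm wide, top 20 mm above this point; 11 mm hole along y, in which the rod is parked.
- end_bracket (a point): Centre of the 12.5 mm hole in the outer (-y) face of the aluminium end bracket, front right on the platform: mixer x = -96, y = -87, z = 126. It is 12 mm thick, 26 mm wide, top 20 mm above this point. With the carrier home, the holes of guide block, both lugs and this bracket lie on one line along the mixer's y.
- rod_knob (a point): Centre of the flat outer end face of the locking rod's black knob (24 mm diameter, 18 mm long). The steel rod is loose, 10 mm diameter, 0.12 to 0.2 kg. At the start it is drawn out to the mixer's left, only its tip end still in the guide block, and sags about 5 mm at the knob. Pushing this face about 175 mm along mixer -y brings it home (knob face at y = 158); it slides with a few N.
- rod_tip (a point): Centre of the rod's tip. The shaft is 242 mm from knob to tip, the last 11 mm tapered to 5 mm. The rod's own y axis runs from tip to knob. Home: the knob's inner face on the guide block, the tip 15 mm beyond the end bracket's outer face.
- toggle (a joint): Angle of the power toggle's lever, rad: 0 = off, leaning 0.42 rad to the mixer's front (-x); 0.84 = on, leaning to its rear (+x). Snap-over spring: upright at 0.42 it tips over, on either side it springs to its end. Needs 2 to 3 N at the tip.
- toggle_tip (a point): Centre of the 10 mm ball end of the power toggle's steel bat lever, 38 mm from its pivot; lever about 6 mm thick, swings in the mixer's x-z plane. Pivot: mixer x = -35, y = -163, z = 104, on top of the side console (top z = 100), in a round nut of 24 mm diameter up to z = 107. A black speed dial, 34 mm diameter, 15 mm high, stands 90 mm behind it.
- sample_cup_mid (a point): Bystander: a loose lidded sample cup standing on the bench to the left of the mixer, under or near the drawn-out rod. 48 mm diameter, 62 mm high; this is its centre, half-way up.
- bottle_mid (a point): Bystander: an amber bottle standing on the bench to the right of the mixer, 56 mm diameter, 105 mm high; this is its centre, half-way up.
- dish_mid (a point): Bystander: a lidded culture dish lying on a dark bench mat left of the robot's front, 92 mm diameter, 16.5 mm high; this is its centre.

How it is judged:
By the outcome, as a careful person would: the job done as asked, in the order asked, and still so for the second after the job is handed in, with the robot touching nothing.
It also fails if it takes over 64 s, if anything falls off the work surface, if the arm or the gripper's body presses on something with over 40 N, if the wrist force passes 120 N, or if a joint passes its speed limit or range.

## Robot

A 7-joint arm with a two-finger parallel gripper is mounted at the origin on the work surface. World frame = base frame: x ahead of the robot, y to its left, z up, the work surface at z = 0. Lengths are in m, angles in rad, forces in N, time in s.
With the tool pointing down it reaches from about 0.425 to 0.925 m from the base axis. Payload 6.8 kg.
Tool frame: the origin (TCP) lies at the very end of the fingers, on their centre line; the grasp point (between the pads) lies 19 mm behind it (arm.grasp_offset is the distance from the TCP to the grasp point, in m); x points along the fingers, z is the direction in which the jaws open and shut, and the axes are right-handed (so a half turn about x gives the same grasp; the last joint's range is limited). The gripper opens to 88 mm and grips with 3 to 60 N. Pads are 20 mm wide; open, the fingers measure 115 mm over their backs; the gripper's body (75 mm by 178 mm) begins 61 mm behind the grasp point.
Start: joints at [1.042, 0.477, 0.022, 1.555, -0.011, 1.109, -0.083], TCP at [0.276, -0.616, 0.223] pointing down, gripper open.
Joint ranges: [-2.96, 2.96], [-0.34, 2.1], [-1.41, 1.46], [0.24, 2.44], [-1.37, 4.51], [0.17, 1.92], [-2.96, 2.96]. Speed limits (rad/s): [2.39, 2.39, 3.14, 3.14, 3.14, 3.14, 3.14].

## Interface

Orientations are given as a rotation vector (axis times angle).
In Python, from rig import monitor, imaging, job_done, arm gives the robot as it stands.
- The arm moves only by the shell command python3 -m inch 'ROWS' [OPENING] [FORCE]. ROWS is a JSON object of lists of equal length, an entry for each row: "dp": the shift along the tool's x, y, z in cm, a list of three; "twist": the turn about the tool's x in rad. In form: {"dp": [[x, y, z], ...], "twist": [twist, ...]}. A call has 1 to 8 rows; each row shifts and turns the commanded pose from where the row before left it, along the tool's axes as they then stand; what a row does not reach is not made up. A row lasts 1/8 s, in which the tool goes at most 62.5 mm and 10.7 degrees, less where a joint would pass 70% of its speed; a pose out of reach is approached as far as the arm can. A call is refused whole if a number of a shift passes 6.25 or a number of a turn 0.188, either way. A call with a gripper value outside its range is refused whole. OPENING is the closure, from 0 (fully open) to 1 (shut), set as the call begins (- or left out, the last holds). The fingers move at their own pace and stop on an object; FORCE is the grip in N (left out, the last holds). Time passes only in rows, so rows that do not move let the fingers close. It gives the time, the measured TCP pose, the force and the opening at its end, in the units of the state.
- monitor.get_obs(): the state, without advancing time (a new reading comes with each control period).
- imaging.get_image(name): name is "side" or "top"; returns (picture, depth): 420x560x3 uint8, red, green, blue; 420x560 float32, m along the optical axis (not along the pixel's ray), 0 where there is no reading.
- imaging.camera_params(name): a dict with "fx", "fy", "cx", "cy" (pixels), "dist" ([k1, k2, p1, p2, k3] as OpenCV has them; the pictures are not rectified), "T" (4x4, takes a point from camera to world coordinates). Camera axes: x right, y down, z forward; pixel columns grow to the right and rows downward; lengths in m; the calibration is good to about 2 mm. A picture is of the moment at which its call begins. camera_params takes no time and is no camera call.
- job_done(): hands the job in, once; it reports no verdict.
Trained networks look in the newest picture that a camera, given by its name, has taken for a name from the list of things; names that differ only in an ending like _2 or _b are one class to them, and where a whole thing is asked for, a point or a joint stands for the part that bears it (a point fixed in the world has none). Each returns a list of dicts, best first, with "score" (0 to 1); they miss things now and then, are a little off and sometimes report something else, mostly with a low value. They report only what shows in the picture. A call takes as long as a camera call.
- imaging.masks_of(target, camera): "pixels" (420x560 bool, what is visible of it) and "extent" ([centre column, centre row, width, height] in pixels, round what is visible of it).
The state is a dict: "time_s": time; "qpos": joint angles; "qd": joint speeds; "effort": joint torques, N m; "position": TCP position; "tool_rot": TCP orientation; "wrist_force": force on the tool from outside, world axes, zero at the start; "moment": the same for the moment, N m; "gripper_width": finger opening in m.
Only numpy, scipy, OpenCV 4.12 (cv2) and the standard library are available. Lean on these libraries where they do the work, as an engineer would, in place of code of your own. Each camera call takes 0.05 s, during which the arm holds its last target.

## Working session

There is one attempt and no reset: what is moved stays moved. The work goes in short steps, Python scripts to look and compute and a shell command to move; the robot and the scene stay as the last step left them, time stands still between calls to the robot, and variables do not carry over. Pictures are saved under pics/ and viewed, and the job is handed in when it is done.

```bash
ls; mkdir -p pics
python3 - <<'E'
from rig import monitor, imaging, arm
import cv2,numpy as np
o=monitor.get_obs(); print(o)
for n in("side","top"):
    p,d=imaging.get_image(n); cv2.imwrite(f"pics/{n}0.png",p[:,:,::-1]); 
    c=imaging.camera_params(n); print(n,c)
print([a for a in dir(arm) if a[0]!='_'])
E
```

```text
pics
{'time_s': 0.0, 'qpos': array([ 1.04189169,  0.4778368 ,  0.02232932,  1.55643253, -0.01149975,
        1.10929367, -0.08310653]), 'qd': array([-0.00182379, -0.00077335, -0.00010742, -0.00107271,  0.00137503,
        0.00098789, -0.00069392]), 'effort': array([-1.16053245e-03, -5.82839763e+01,  1.53423909e+00, -2.72605741e+01,
       -5.43117709e-02,  1.69833109e-02,  2.13154199e-04]), 'position': array([ 0.27548138, -0.61557023,  0.22166491]), 'tool_rot': array([ 0.89481489,  1.38104181, -0.89335618]), 'wrist_force': array([-2.01320697,  0.26719285, -0.37371081]), 'moment': array([-0.03681541,  0.00341085,  0.02528947]), 'gripper_width': 0.08751242159172401}
side {'fx': 380.58886424453084, 'fy': 380.58886424453084, 'cx': 286.36253792174176, 'cy': 208.0698877881749, 'dist': array([-0.07844883,  0.        ,  0.        ,  0.        ,  0.        ]), 'T': array([[-0.96777572, -0.14913856,  0.20289861,  0.32421793],
       [-0.25106405,  0.63359442, -0.7317957 ,  0.66392103],
       [-0.01941647, -0.75915466, -0.65062063,  0.73057428],
       [ 0.        ,  0.        ,  0.        ,  1.        ]])}
top {'fx': 527.7233052735215, 'fy': 527.7233052735215, 'cx': 286.1274054424491, 'cy': 215.49514867521373, 'dist': array([-0.01704478,  0.        ,  0.        ,  0.        ,  0.        ]), 'T': array([[-0.02525867, -0.99171748,  0.12593026,  0.30950179],
       [-0.99941701,  0.02215634, -0.02597559, -0.01949248],
       [ 0.02297029, -0.12651296, -0.99169897,  1.50855468],
       [ 0.        ,  0.        ,  0.        ,  1.        ]])}
['MotionError', 'grasp_offset']
```

View pics/side0.png

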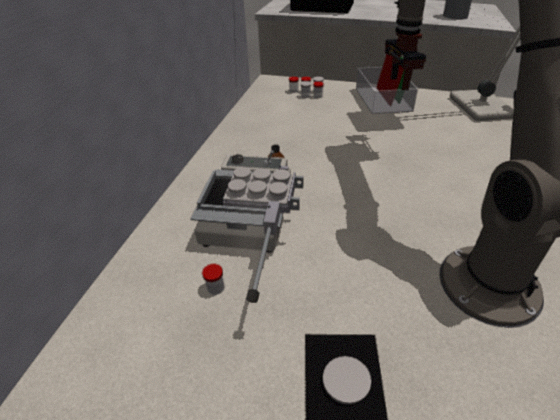

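View pics/top0.png

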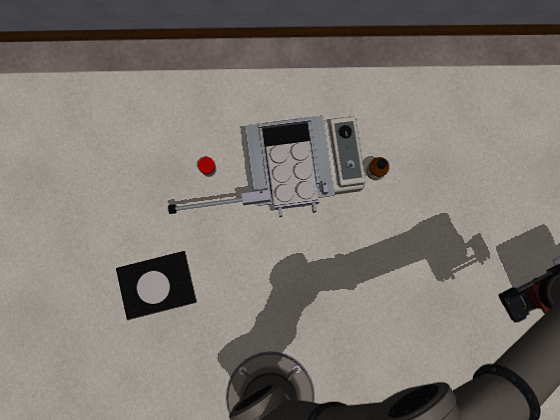

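```bash
cat > h.py <<'E'
from rig import monitor, imaging, arm
import cv2,numpy as np
from scipy.spatial.transform import Rotation as R
def world(n,uv,z):  # z depth
    c=imaging.camera_params(n);K=np.array([[c['fx'],0,c['cx']],[0,c['fy'],c['cy']],[0,0,1]])
    q=cv2.undistortPoints(np.array(uv,float).reshape(-1,1,2),K,c['dist']).reshape(-1,2)
    z=np.asarray(z,float).reshape(-1,1)
    P=np.hstack([q*z,z]); return P@c['T'][:3,:3].T+c['T'][:3,3]
def atheight(n,uv,h):
    c=imaging.camera_params(n)
    a=world(n,uv,np.ones(len(np.reshape(uv,(-1,2)))));o=c['T'][:3,3];d=a-o
    return o+d*((h-o[2])/d[:,2])[:,None]
def proj(n,P):
    c=imaging.camera_params(n);K=np.array([[c['fx'],0,c['cx']],[0,c['fy'],c['cy']],[0,0,1]])
    Ti=np.linalg.inv(c['T']);r=cv2.Rodrigues(Ti[:3,:3])[0]
    return cv2.projectPoints(np.array(P,float).reshape(-1,1,3),r,Ti[:3,3],K,c['dist'])[0].reshape(-1,2)
E
python3 - <<'E'
from h import *
for n in("side","top"):
    p,d=imaging.get_image(n); np.savez(f"{n}0.npz",p=p,d=d)
    for t in("mixer","carrier","carrier_front","rod_knob","toggle","guide_face","sample_cup_mid","bottle_mid"):
        try:r=imaging.masks_of(t,n)
        except Exception as e: print(t,e);continue
        for m in r[:2]:
            v,u=np.nonzero(m["pixels"]); dd=d[v,u];k=dd>0
            W=world(n,np.c_[u,v][k],dd[k])
            print(n,t,round(m["score"],2),np.round(m["extent"],1),k.sum(),np.median(W,0).round(4),np.percentile(W,[2,98],axis=0).round(3).tolist())
        if r: np.save(f"m_{n}_{t}.npy",r[0]["pixels"])
E
```

```text
side mixer 0.77 [248.6 203.9 108.3 103.5] 7794 [ 0.6264 -0.0186  0.1062] [[0.507, -0.245, 0.021], [0.745, 0.053, 0.161]]
side carrier 0.92 [264.9 191.1  81.8  46.2] 2765 [ 0.5826 -0.041   0.143 ] [[0.496, -0.135, 0.105], [0.671, -0.006, 0.161]]
side carrier_front 0.71 [275.8 150.1  16.5  16.1] 126 [ 0.6233 -0.3127  0.0892] [[0.607, -0.469, -0.001], [0.694, -0.235, 0.139]]
side carrier_front 0.57 [264.4 189.9  81.6  47.9] 2647 [ 0.583  -0.0411  0.1437] [[0.496, -0.128, 0.109], [0.67, -0.006, 0.161]]
side rod_knob 0.7 [259.7 264.3  24.   76.2] 536 [0.5209 0.1743 0.1261] [[0.502, 0.033, -0.001], [0.57, 0.257, 0.132]]
side guide_face 0.88 [247.5 202.4 111.8 107.5] 7874 [ 0.6268 -0.0189  0.1062] [[0.506, -0.246, 0.021], [0.746, 0.053, 0.161]]
side sample_cup_mid 0.78 [212.4 280.3  25.5  36.8] 571 [0.6378 0.1747 0.0571] [[0.622, 0.142, 0.001], [0.663, 0.188, 0.064]]
side sample_cup_mid 0.31 [248.9 203.9 116.1 102. ] 7734 [ 0.6269 -0.0185  0.1062] [[0.507, -0.246, 0.023], [0.745, 0.053, 0.161]]
side bottle_mid 0.72 [258.9 265.5  23.6  75.2] 471 [0.5197 0.1894 0.1266] [[0.502, 0.034, 0.0], [
[... 303 characters left out ...]
74.8] 2815 [ 0.5867 -0.0739  0.1549] [[0.508, -0.133, 0.127], [0.672, -0.016, 0.166]]
top carrier_front 0.76 [293.6 178.6  48.7  77. ] 2876 [ 0.5876 -0.0743  0.1536] [[0.508, -0.132, 0.125], [0.675, -0.015, 0.166]]
top rod_knob 0.51 [203.7 205.2  71.7  17.5] 263 [0.52   0.152  0.1278] [[0.503, 0.066, 0.118], [0.535, 0.249, 0.135]]
top guide_face 0.7 [307.6 165.6 118.1  94.8] 9437 [ 0.6326 -0.1029  0.1079] [[0.515, -0.26, 0.054], [0.752, 0.04, 0.164]]
top sample_cup_mid 0.49 [205.9 167.3  16.1  18.8] 253 [0.6353 0.1596 0.0616] [[0.619, 0.14, 0.009], [0.66, 0.182, 0.069]]
top bottle_mid 0.6 [378.1 167.3  25.3  22. ] 360 [ 0.6184 -0.3151  0.0737] [[0.599, -0.345, 0.025], [0.648, -0.296, 0.109]]
```

Run:
```python
import cv2
a=cv2.imread("pics/side0.png")[145:305,180:320]; cv2.imwrite("pics/side0z.png",cv2.resize(a,None,fx=3.7,fy=3.7,interpolation=cv2.INTER_CUBIC))
a=cv2.imread("pics/top0.png")[105:225,160:400]; cv2.imwrite("pics/top0z.png",cv2.resize(a,None,fx=3.3,fy=3.3,interpolation=cv2.INTER_CUBIC))
```

```text
(no output)
```

View pics/side0z.png

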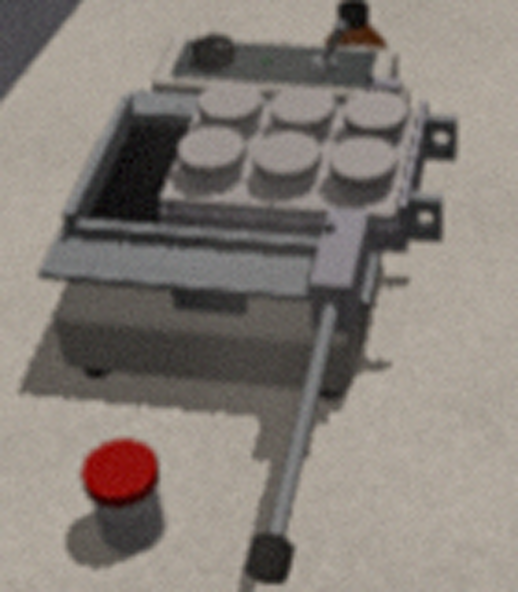

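View pics/top0z.png

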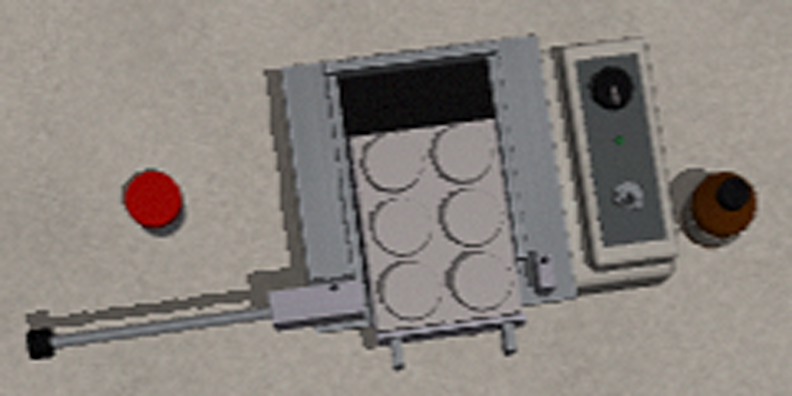

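```bash
python3 - <<'E'
import cv2
s=cv2.imread("pics/side0.png");t=cv2.imread("pics/top0.png")
def z(im,x0,y0,w,h,f,n):cv2.imwrite(n,cv2.resize(im[y0:y0+h,x0:x0+w],None,fx=f,fy=f,interpolation=cv2.INTER_NEAREST))
z(s,240,155,70,75,8,"pics/sA.png")
z(t,230,175,100,50,8,"pics/tA.png")
z(t,310,110,90,90,6.5,"pics/tB.png")
E
python3 - <<'E'
from h import *
# depth-based: plane points
for n in("side","top"):
    f=np.load(n+"0.npz");d=f['d'];v,u=np.nonzero(d>0)
    W=world(n,np.c_[u,v],d[v,u])
    for (xl,xh,yl,yh) in[(.5,.57,.03,.14),(.5,.6,-.2,-.13)]:
        k=(W[:,0]>xl)&(W[:,0]<xh)&(W[:,1]>yl)&(W[:,1]<yh)&(W[:,2]>.138)&(W[:,2]<.155)
        print(n,k.sum(),W[k].mean(0) if k.any() else '',W[k].min(0) if k.any() else '',W[k].max(0) if k.any() else '')
    k=(W[:,2]>.095)&(W[:,2]<.115)&(W[:,0]<.8)&(W[:,0]>.45)&(abs(W[:,1])<.4)
    print(n,np.median(W[k,2]),W[k,2].std())
    k=(abs(W[:,2])<.01)&(W[:,0]<.8)&(W[:,0]>.4)&(abs(W[:,1])<.3)
    print(n,'bench',np.median(W[k,2]),W[k,2].std())
E
```

```text
side 135 [0.53445546 0.04884977 0.14460155] [0.52127161 0.03035765 0.13804673] [0.54879775 0.06555572 0.14819623]
side 50 [ 0.55046745 -0.15202731  0.144367  ] [ 0.50260373 -0.16648682  0.14015212] [ 0.57108888 -0.13064955  0.14850157]
side 0.10407504993504024 0.004218959886902906
side bench -6.005283097665348e-05 0.0014843323162186668
top 115 [0.53258548 0.04459695 0.14624528] [0.51849768 0.0300175  0.13912305] [0.54673641 0.05893306 0.15290616]
top 95 [ 0.54726149 -0.14749267  0.14431089] [ 0.50027227 -0.16675842  0.13816603] [ 0.59502184 -0.13085489  0.15155836]
top 0.10439402568161249 0.00401249803006673
top bench 0.0004916086619000115 0.0033038065809390966
```

View pics/sA.png

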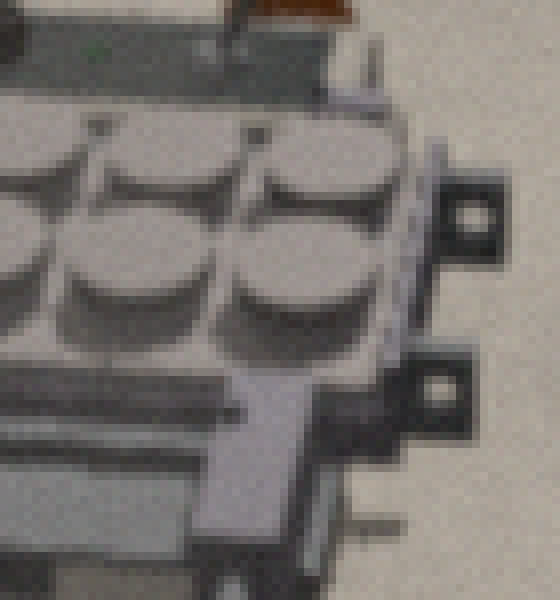

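View pics/tA.png

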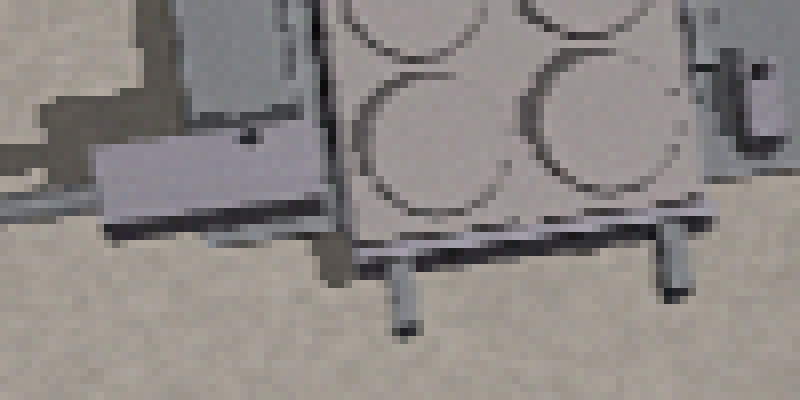

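View pics/tB.png

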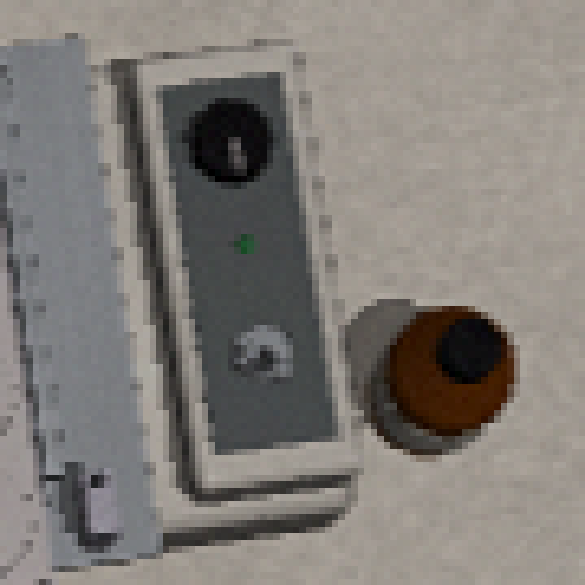

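```bash
cat > fit.py <<'E'
from h import *
from scipy.optimize import least_squares
def px(f,ox,oy,L): return [((a+0)/f+ox-.5,(b+0)/f+oy-.5) for a,b in L]
T=px(8,230,175,[(95,147),(310,120),(318,198),(103,225),(748,63),(775,61),(755,137),(784,135)])
TM=[(-83,140,146),(-83,66,146),(-109,66,146),(-109,140,146),(-83,-75,146),(-83,-87,146),(-109,-75,146),(-109,-87,146)]
T+=px(6.5,310,110,[(231,138),(263,352)]);TM+=[(55,-163,113),(-35,-163,107)]
S=px(8,240,155,[(190,535),(280,545),(228,375),(314,378)]);SM=[(-83,140,146),(-109,140,146),(-83,66,146),(-109,66,146)]
SL=px(8,240,155,[(475,352),(506,182)]);SLM=[(-107,49,144),(-107,-41,144)]
TL=px(8,230,175,[(405,328),(677,292)]);TLM=[(-107,45,144),(-107,-45,144)]
def W(p,M,q=0):
    M=np.array(M,float)/1000;M[:,0]-=q;c,s=np.cos(p[2]),np.sin(p[2])
    return np.c_[p[0]+c*M[:,0]-s*M[:,1],p[1]+s*M[:,0]+c*M[:,1],M[:,2]]
def res(p,full=False):
    a=[proj('top',W(p,TM))-T,proj('side',W(p,SM))-S,proj('side',W(p,SLM,p[3]))-SL,proj('top',W(p,TLM,p[3]))-TL]
    # depth sources differ by ~2mm calibration: allow side shift
    return a if full else np.concatenate(a).ravel()
if __name__=="__main__":
    r=least_squares(res,[.63,-.06,.1,.05],loss='soft_l1')
    print(r.x,np.degrees(r.x[2]),r.cost)
    for a in res(r.x,True):print(a.round(1).tolist())
    np.save("fit.npy",r.x)
    p=r.x
    for nm,M in dict(front=(-85,0,137),guide=(-96,140,126),endb=(-96,-87,126),toggle=(-50.5,-163,138.7)).items():
        print(nm,W(p,[M],p[3] if nm=='front' else 0).round(4))
    # side-only and top-only
    for nm,i in(('top',(0,3)),('side',(1,2))):
        rr=least_squares(lambda q:np.concatenate([res(q,True)[j] for j in i]).ravel(),r.x);print(nm,rr.x,rr.cost)
    # knob & rod
    for n in("side","top"):
        f=np.load(n+"0.npz");d=f['d'];m=np.load(f"m_{n}_rod_knob.npy");g=f['p'].sum(2)<150
        v,u=np.nonzero(m&g&(d>0)); w=world(n,np.c_[u,v],d[v,u]);k=w[:,2]>.08;k2=w[:,1]>.2
        k&=k2
        print(n,k.sum(),w[k].mean(0),w[k].min(0),w[k].max(0),np.c_[u,v][k].mean(0))
E
python3 fit.py
```

```text
[ 0.64321553 -0.0675816   0.1079555   0.04716652] 6.185394407973723 5.0946936288667475
[[-0.9, -0.3], [0.3, -0.5], [0.6, -0.6], [-0.7, -0.3], [-1.2, -0.2], [-0.1, -0.5], [-0.7, 0.2], [0.2, -0.1], [0.3, 0.3], [-0.0, -0.1]]
[[0.3, -0.2], [0.3, -0.5], [1.3, -0.7], [1.2, -0.3]]
[[0.5, 0.6], [0.8, 0.2]]
[[-0.1, -0.8], [0.1, -0.7]]
front [[ 0.5118 -0.0818  0.137 ]]
guide [[0.5327 0.0613 0.126 ]]
endb [[ 0.5571 -0.1644  0.126 ]]
toggle [[ 0.6106 -0.2351  0.1387]]
top [ 0.64246892 -0.06772849  0.11189915  0.04827884] 2.049737684157711
side [ 0.64718391 -0.0632061   0.13557001  0.04975162] 0.419546083610291
side 113 [0.51112756 0.25154785 0.12685931] [0.50149455 0.24013007 0.11415338] [0.52177301 0.25757011 0.13434503] [252.42477876 295.53982301]
top 38 [0.50882578 0.24394933 0.13033701] [0.50081298 0.23569964 0.12294296] [0.51753585 0.25117009 0.13816159] [171.92105263 208.84210526]
```

```bash
cat > go.py <<'E'
# go.py mx my z : shift needed (cm, tool axes) to reach mixer coords (mm) with z
import sys
from h import *
p=np.load("fit.npy");o=monitor.get_obs();Rm=R.from_rotvec(o['tool_rot']).as_matrix()
c,s=np.cos(p[2]),np.sin(p[2]);M=np.array([[c,-s,0],[s,c,0],[0,0,1]])
P=M.T@(o['position']-[p[0],p[1],0])*1000
print("t",round(o['time_s'],2),"mixer pos",P.round(1),"F(mixer)",(M.T@o['wrist_force']).round(1),"w",round(o['gripper_width']*1000,1))
if len(sys.argv)>3:
    t=np.array(sys.argv[1:4],float);print("dp cm",(Rm.T@M@(t-P)/10).round(2))
A=M.T@Rm;print("tool z in mixer",A[:,2].round(3),"tool y",A[:,1].round(3),"x",A[:,0].round(3))
a=np.arctan2(A[1,2],A[0,2]);print("angle of tool z rel mixer x",round(a,3),"twist to align z with +x",round(a,3),"or -x",round((a-np.pi+np.pi)%(2*np.pi)-np.pi,3), "q",o['qpos'].round(2))
E
python3 go.py -160 0 220
```

```text
t 1.0 mixer pos [-424.4 -505.8  222.7] F(mixer) [-0.3 -0.3 -0.2] w 88.1
dp cm [  0.27  40.73 -39.98]
tool z in mixer [ 0.308 -0.951  0.   ] tool y [0.951 0.308 0.   ] x [ 0. -0. -1.]
angle of tool z rel mixer x -1.258 twist to align z with +x -1.258 or -x 1.884 q [ 1.04  0.48  0.02  1.56 -0.01  1.11 -0.08]
```

```bash
python3 -m inch '{"dp":[[0,0,0],[0,0,0],[0,0,0],[0,0,0],[0,0,0],[0,0,0],[0,0,0],[0,0,0]],"twist":[-0.18,-0.18,-0.18,-0.18,-0.18,-0.18,-0.178,0]}' 1 20; python3 go.py -160 0 220
```

```text
time_s: 2.0
position: [0.2755, -0.6162, 0.2226]
tool_rot: [-0.083, 1.569, 0.083]
wrist_force: [0.7, 0.4, -0.0]
gripper_width: 0.0114
t 2.0 mixer pos [-424.7 -505.8  222.6] F(mixer) [ 0.7  0.3 -0. ] w 11.4
dp cm [ 0.28 50.63 26.37]
tool z in mixer [ 1.    -0.002  0.   ] tool y [0.002 1.    0.   ] x [ 0.  0. -1.]
angle of tool z rel mixer x -0.002 twist to align z with +x -0.002 or -x 3.14 q [ 1.23  0.49 -0.24  1.54  0.13  1.13  1.06]
```

```bash
python3 -m inch '{"dp":[[0,4,2],[0,5,2.6],[0,5,2.6],[0,5,2.6],[0,5,2.6],[0,5,2.6],[0,5,2.6],[0,5,2.6]],"twist":[0,0,0,0,0,0,0,0]}'; python3 -m inch '{"dp":[[0,5,2.6],[0,5,2.6],[0,1.5,1],[0,0,0]],"twist":[0,0,0,0]}'; python3 go.py -155 0 122
```

```text
time_s: 3.0
position: [0.4351, -0.205, 0.223]
tool_rot: [-0.081, 1.568, 0.081]
wrist_force: [0.2, -0.1, -0.2]
gripper_width: 0.0006
time_s: 3.5
position: [0.4843, -0.0842, 0.2229]
tool_rot: [-0.085, 1.569, 0.085]
wrist_force: [-1.1, -0.6, -0.0]
gripper_width: 0.0003
t 3.5 mixer pos [-159.8    0.6  222.9] F(mixer) [-1.1 -0.4 -0. ] w 0.3
dp cm [10.09 -0.07  0.47]
tool z in mixer [1.    0.    0.001] tool y [-0.  1.  0.] x [ 0.001  0.    -1.   ]
angle of tool z rel mixer x 0.0 twist to align z with +x 0.0 or -x -3.141 q [ 0.54  0.22 -0.56  1.95  0.14  1.    0.02]
```

```bash
python3 -m inch '{"dp":[[4,0,0],[4,0,0],[2,0,0],[0,0,0],[0,0,1],[0,0,1],[0,0,1],[0,0,1]],"twist":[0,0,0,0,0,0,0,0]}'; python3 go.py; python3 -m inch '{"dp":[[0,0,0.7],[0,0,0.5],[0,0,0.5],[0,0,0]],"twist":[0,0,0,0]}';python3 go.py
```

```text
time_s: 4.5
position: [0.5242, -0.0814, 0.123]
tool_rot: [-0.085, 1.569, 0.084]
wrist_force: [-2.4, -0.2, 2.0]
gripper_width: 0.0003
t 4.5 mixer pos [-119.8   -1.   123. ] F(mixer) [-2.4  0.   2. ] w 0.3
tool z in mixer [ 1. -0. -0.] tool y [ 0.  1. -0.] x [-0. -0. -1.]
angle of tool z rel mixer x -0.0 twist to align z with +x -0.0 or -x 3.141 q [ 0.45  0.41 -0.52  1.96  0.27  0.83 -0.1 ]
time_s: 5.0
position: [0.5411, -0.0791, 0.1227]
tool_rot: [-0.085, 1.568, 0.085]
wrist_force: [-0.1, -0.1, 0.3]
gripper_width: 0.0008
t 5.0 mixer pos [-102.7   -0.5  122.7] F(mixer) [-0.1 -0.1  0.3] w 0.8
tool z in mixer [1.    0.    0.001] tool y [-0.  1.  0.] x [ 0.001  0.    -1.   ]
angle of tool z rel mixer x 0.0 twist to align z with +x 0.0 or -x -3.141 q [ 0.44  0.44 -0.51  1.93  0.28  0.85 -0.11]
```

```bash
for i in 1 2 3; do python3 -m inch '{"dp":[[0,0,0.2],[0,0,0]],"twist":[0,0]}' >/dev/null;python3 go.py|head -1;done
```

```text
t 5.25 mixer pos [-101.5   -0.5  122.6] F(mixer) [-0.8  1.1  0.3] w 0.7
t 5.5 mixer pos [-99.4  -0.6 122.6] F(mixer) [-1.5  1.7  0.2] w 0.7
t 5.75 mixer pos [-97.3  -0.6 122.6] F(mixer) [-1.8  0.9  0.1] w 0.5
```

```bash
for i in 1 2 ; do python3 -m inch '{"dp":[[0,0,0.2],[0,0,0]],"twist":[0,0]}' >/dev/null;python3 go.py|head -1;done
python3 - <<'E'
from h import *
p,d=imaging.get_image("top");cv2.imwrite("pics/t1.png",cv2.resize(p[100:230,160:400,::-1],None,fx=3.3,fy=3.3,interpolation=cv2.INTER_CUBIC))
p,d=imaging.get_image("side");cv2.imwrite("pics/s1.png",cv2.resize(p[145:305,180:320,::-1],None,fx=3.7,fy=3.7,interpolation=cv2.INTER_CUBIC))
E
```

```text
t 6.0 mixer pos [-95.2  -0.8 122.7] F(mixer) [-1.1  0.4 -0.1] w 0.2
t 6.25 mixer pos [-93.4  -0.7 122.6] F(mixer) [-2.1  0.9  0.3] w 0.5
```

View pics/t1.png

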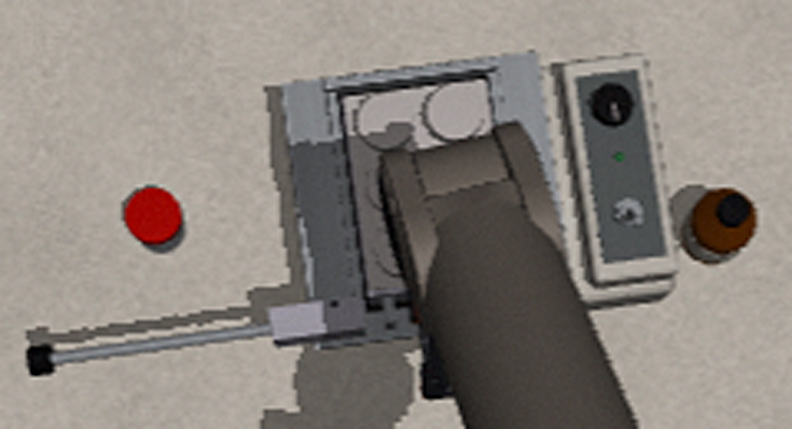

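View pics/s1.png

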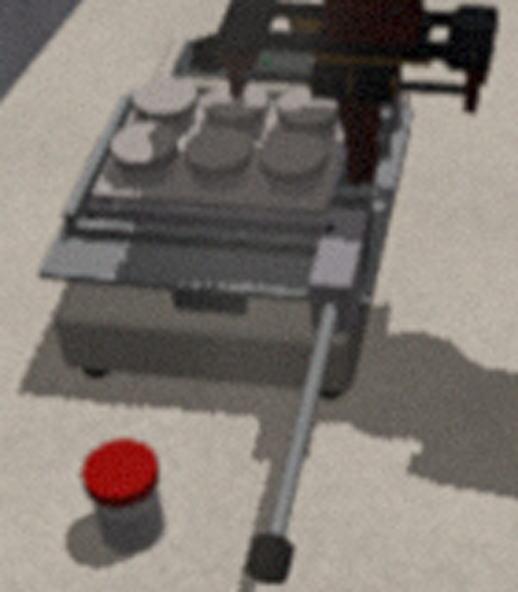

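```bash
for i in 1 2 3; do python3 -m inch '{"dp":[[0,0,0.2],[0,0,0]],"twist":[0,0]}' >/dev/null;python3 go.py|head -1;done
```

```text
t 6.6 mixer pos [-93.4  -0.8 122.5] F(mixer) [-8.8  1.7  7.6] w 0.3
t 6.85 mixer pos [-93.5  -0.8 122.5] F(mixer) [-15.6   1.5  13.4] w 0.8
t 7.1 mixer pos [-93.5  -0.8 122.4] F(mixer) [-22.4   2.6  19.1] w 0.7
```

```bash
python3 -m inch '{"dp":[[0,0,-1.5],[0,0,-3],[-3,0,-1.5],[-4,0,0],[-2,3,0.5],[0,5,0.7],[0,5.5,0.7],[0,5.5,0.7]],"twist":[0,0,0,0,0,0,0,0]}';python3 -m inch '{"dp":[[0,5.5,0.7],[0,5.5,0.7],[0,5,0.5],[0,2,0],[0,0,0]],"twist":[0,0,0,0,0]}'
python3 - <<'E'
from h import *
p,d=imaging.get_image("top");cv2.imwrite("pics/t2.png",cv2.resize(p[100:230,160:400,::-1],None,fx=3.3,fy=3.3,interpolation=cv2.INTER_CUBIC))
p,d=imaging.get_image("side");cv2.imwrite("pics/s2.png",p[:,:,::-1])
E
python3 go.py -96 355 113
```

```text
time_s: 8.1
position: [0.503, 0.1088, 0.2133]
tool_rot: [-0.084, 1.566, 0.084]
wrist_force: [0.7, -0.6, -0.3]
gripper_width: 0.0002
time_s: 8.72
position: [0.5015, 0.2894, 0.2127]
tool_rot: [-0.086, 1.569, 0.087]
wrist_force: [-0.4, -0.1, 0.7]
gripper_width: 0.0006
t 8.82 mixer pos [-102.   367.1  212.4] F(mixer) [-0.3 -0.5  0.3] w 0.8
dp cm [ 9.94 -1.2   0.6 ]
tool z in mixer [ 1.    -0.002  0.   ] tool y [ 0.002  1.    -0.001] x [ 0.    -0.001 -1.   ]
angle of tool z rel mixer x -0.002 twist to align z with +x -0.002 or -x 3.14 q [-0.09  0.41 -0.69  1.77  0.3   1.07 -0.78]
```

View pics/t2.png

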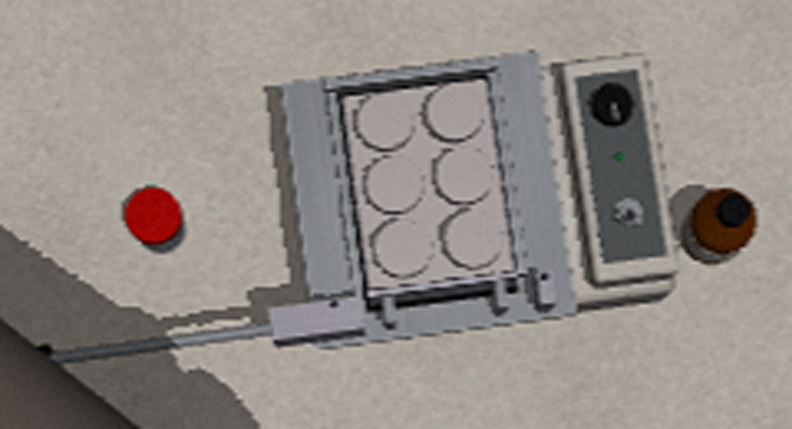

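View pics/s2.png

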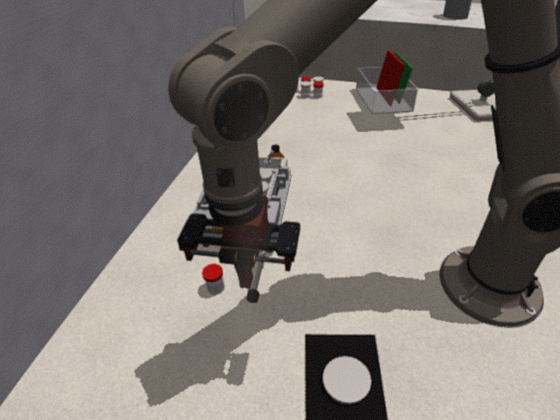

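```bash
python3 -m inch '{"dp":[[4,0,0.5],[4,0,0],[1.9,0,0],[0,-0.6,0],[0,-0.5,0],[0,-0.5,0],[0,-0.5,0],[0,-0.5,0]],"twist":[0,0,0,0,0,0,0,0]}'; python3 go.py|head -1;  python3 -m inch '{"dp":[[0,-0.8,0],[0,-0.8,0],[0,-0.8,0],[0,0,0]],"twist":[0,0,0,0]}'; python3 go.py|head -1
python3 - <<'E'
from h import *
p,d=imaging.get_image("side");cv2.imwrite("pics/s3.png",cv2.resize(p[180:320,180:320,::-1],None,fx=4,fy=4,interpolation=cv2.INTER_CUBIC))
E
```

```text
time_s: 9.82
position: [0.5095, 0.2653, 0.1146]
tool_rot: [-0.083, 1.567, 0.089]
wrist_force: [0.1, 7.1, 0.1]
gripper_width: 0.0003
t 9.82 mixer pos [-97.  345.3 114.6] F(mixer) [0.9 7.1 0.1] w 0.3
time_s: 10.32
position: [0.5123, 0.2454, 0.1159]
tool_rot: [-0.08, 1.565, 0.095]
wrist_force: [-1.7, 11.4, 4.5]
gripper_width: 0.0005
t 10.32 mixer pos [-96.5 325.3 115.9] F(mixer) [-0.5 11.5  4.5] w 0.5
```

View pics/s3.png

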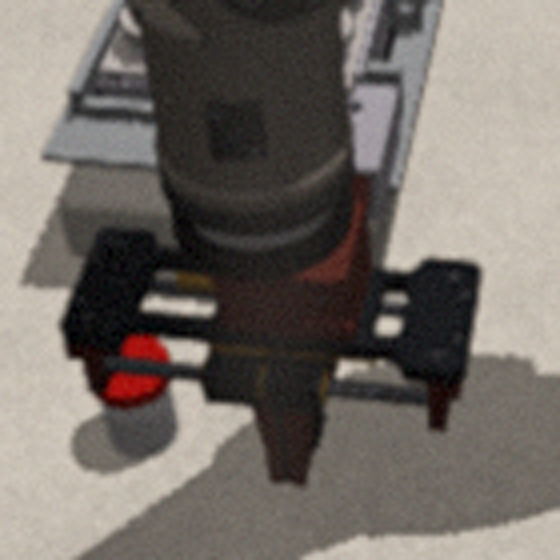

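```bash
for i in 1 2 3; do python3 -m inch '{"dp":[[0,-0.3,0],[0,-0.3,0],[0,0,0]],"twist":[0,0,0]}' >/dev/null; python3 go.py|head -1;done
```

```text
t 10.75 mixer pos [-96.5 320.6 116. ] F(mixer) [-1.3 13.9  4. ] w 0.6
t 11.12 mixer pos [-96.4 315.1 116.2] F(mixer) [-0.9 15.5  4.5] w 0.5
t 11.5 mixer pos [-96.3 309.4 116.2] F(mixer) [-0.9 16.3  4. ] w 0.3
```

```bash
python3 -m inch '{"dp":[[0,0,0],[0,0,0],[0,0,0]],"twist":[0,0,0]}' >/dev/null; python3 go.py|head -3;python3 - <<'E'
from h import *
p,d=imaging.get_image("top");cv2.imwrite("pics/t4.png",cv2.resize(p[100:230,160:400,::-1],None,fx=3.3,fy=3.3,interpolation=cv2.INTER_CUBIC))
p,d=imaging.get_image("side");cv2.imwrite("pics/s4.png",cv2.resize(p[160:310,180:330,::-1],None,fx=4,fy=4,interpolation=cv2.INTER_CUBIC))
E
```

```text
t 11.88 mixer pos [-96.3 309.4 116.2] F(mixer) [-0.5 15.7  3.4] w 0.3
tool z in mixer [1.    0.005 0.006] tool y [-0.005  1.     0.011] x [ 0.006  0.011 -1.   ]
angle of tool z rel mixer x 0.005 twist to align z with +x 0.005 or -x -3.136 q [-0.02  0.5  -0.65  1.89  0.38  0.86 -0.74]
```

View pics/t4.png

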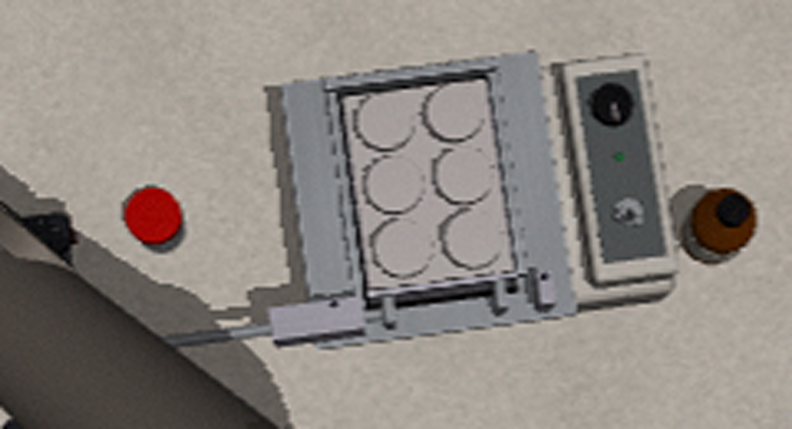

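View pics/s4.png

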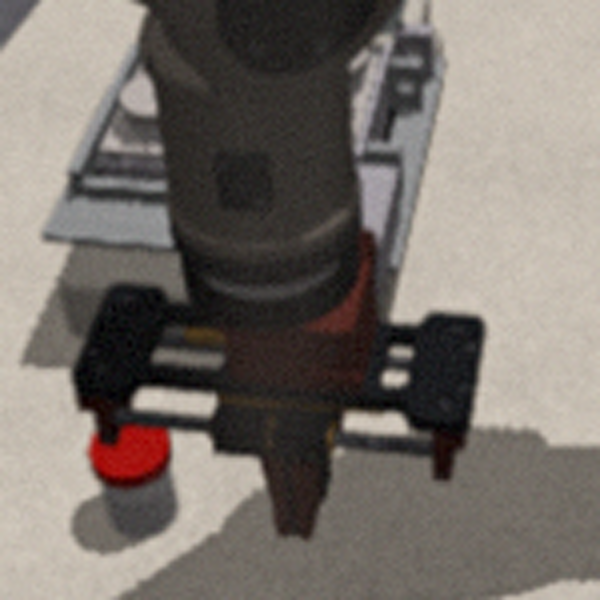

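```bash
python3 -m inch '{"dp":[[0,0.3,0],[-0.4,0,0],[0,0,0]],"twist":[0,0,0]}' >/dev/null; python3 go.py|head -1;  python3 -m inch '{"dp":[[0,-0.4,0],[0,-0.3,0],[0,-0.3,0],[0,0,0]],"twist":[0,0,0,0]}' >/dev/null; python3 go.py|head -1
```

```text
t 12.35 mixer pos [-97.3 304.2 118. ] F(mixer) [-0.   3.1  0.6] w 0.4
t 12.85 mixer pos [-97.3 294.8 117.9] F(mixer) [0.6 4.8 0.9] w 0.7
```

```bash
for i in 1 2 3; do python3 -m inch '{"dp":[[0,-0.5,0],[0,-0.5,0],[0,-0.5,0],[0,-0.5,0],[0,-0.5,0],[0,0,0]],"twist":[0,0,0,0,0,0]}' >/dev/null; python3 go.py|head -1; done
```

```text
t 13.6 mixer pos [-97.1 270.6 118.2] F(mixer) [-0.7  8.1  2.3] w 0.1
t 14.35 mixer pos [-96.9 246.8 118.6] F(mixer) [-0.3  8.7  4.7] w 0.4
t 15.1 mixer pos [-96.7 223.4 119.2] F(mixer) [-2.9 12.   8.5] w 0.6
```

```bash
python3 -m inch '{"dp":[[0,0.4,0],[-0.5,0,0],[0,0,0]],"twist":[0,0,0]}' >/dev/null; python3 go.py|head -1; for i in 1 2; do python3 -m inch '{"dp":[[0,-0.5,0],[0,-0.5,0],[0,-0.5,0],[0,-0.5,0],[0,0,0]],"twist":[0,0,0,0,0]}' >/dev/null; python3 go.py|head -1; done
```

```text
t 15.47 mixer pos [-97.5 221.9 122.7] F(mixer) [ 0.2 -0.1  0.1] w 0.3
t 16.1 mixer pos [-97.5 202.3 122.5] F(mixer) [-0.   0.8  0.4] w 0.2
t 16.73 mixer pos [-97.5 182.4 122.6] F(mixer) [ 0.1  0.6 -0.2] w 0.3
```

Run:
```python
from h import *
p,d=imaging.get_image("top");cv2.imwrite("pics/t5.png",cv2.resize(p[100:230,160:400,::-1],None,fx=3.3,fy=3.3,interpolation=cv2.INTER_CUBIC))
p,d=imaging.get_image("side");cv2.imwrite("pics/s5.png",cv2.resize(p[160:310,180:330,::-1],None,fx=4,fy=4,interpolation=cv2.INTER_CUBIC))
```

```text
(no output)
```

View pics/t5.png

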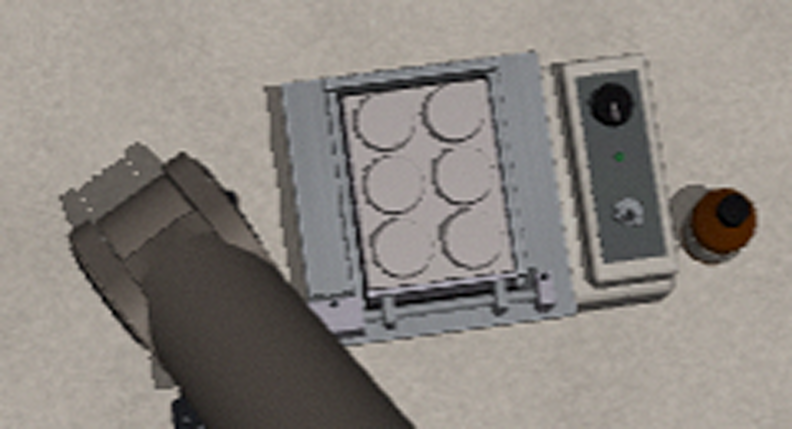

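View pics/s5.png

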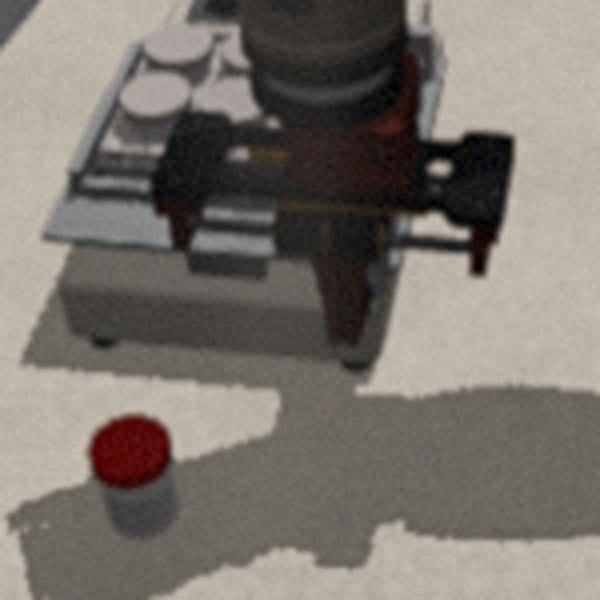

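```bash
python3 -m inch '{"dp":[[0,-0.4,0],[0,-0.4,0],[0,-0.3,0],[0,0,0]],"twist":[0,0,0,0]}' >/dev/null; python3 go.py|head -1; for i in 1 2 3; do python3 -m inch '{"dp":[[0,-0.3,0],[0,0,0]],"twist":[0,0]}' >/dev/null; python3 go.py|head -1; done
```

```text
t 17.32 mixer pos [-97.5 171.7 122.6] F(mixer) [ 0.5  0.1 -0. ] w 0.5
t 17.57 mixer pos [-97.5 169.7 122.7] F(mixer) [-0.2  2.4 -0. ] w 0.4
t 17.82 mixer pos [-97.5 169.6 122.7] F(mixer) [-0.3  9.2 -1.5] w 0.6
t 18.07 mixer pos [-97.5 169.5 122.8] F(mixer) [-1.3 16.  -3.7] w 0.4
```

```bash
python3 -m inch '{"dp":[[0,1.5,0],[0,3,0],[-4,1,0],[-5,0,0],[0,-4,0],[0,-5.5,0],[0,-5.5,0],[0,-5.5,0]],"twist":[0,0,0,0,0,0,0,0]}'; python3 -m inch '{"dp":[[0,-5.5,0],[0,-5.5,0],[0,-5.5,0],[0,-4,0],[0,0,0]],"twist":[0,0,0,0,0]}'; python3 go.py -88 -163 122
python3 - <<'E'
from h import *
p,d=imaging.get_image("top");cv2.imwrite("pics/t6.png",cv2.resize(p[100:230,160:400,::-1],None,fx=3.3,fy=3.3,interpolation=cv2.INTER_CUBIC))
p,d=imaging.get_image("side");cv2.imwrite("pics/s6.png",cv2.resize(p[145:305,180:320,::-1],None,fx=3.7,fy=3.7,interpolation=cv2.INTER_CUBIC))
E
```

```text
time_s: 19.08
position: [0.5448, -0.0674, 0.2129]
tool_rot: [-0.085, 1.569, 0.083]
wrist_force: [1.6, 0.3, -0.3]
gripper_width: 0.0009
time_s: 19.7
position: [0.5658, -0.2738, 0.212]
tool_rot: [-0.081, 1.571, 0.078]
wrist_force: [0.8, 0.3, 0.3]
gripper_width: 0.0008
t 19.7 mixer pos [ -99.2 -196.7  212. ] F(mixer) [0.8 0.2 0.3] w 0.8
dp cm [8.99 3.39 1.12]
tool z in mixer [ 1.    -0.007 -0.002] tool y [ 0.007  1.    -0.002] x [-0.002 -0.002 -1.   ]
angle of tool z rel mixer x -0.007 twist to align z with +x -0.007 or -x 3.135 q [ 0.73  0.46 -0.52  1.66  0.25  1.09  0.24]
```

View pics/t6.png

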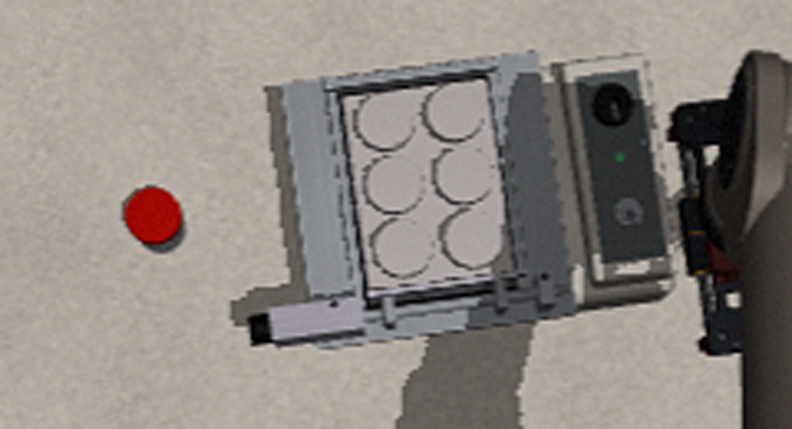

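View pics/s6.png

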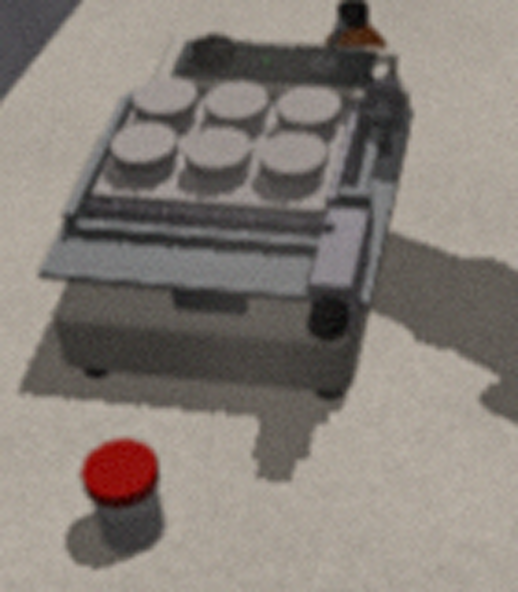

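```bash
python3 -m inch '{"dp":[[0,2,0.3],[3,1.4,0.2],[4,0,0],[1.5,0,0],[0,0,0.5],[0,0,0.5],[0,0,0]],"twist":[0,0,0,0,0,0,0]}'; python3 go.py -42 -163 127;for i in 1 2 3; do python3 -m inch '{"dp":[[0,0,0.5],[0,0,0.4],[0,0,0]],"twist":[0,0,0]}' >/dev/null; python3 go.py|head -1; done
```

```text
time_s: 20.68
position: [0.5797, -0.2332, 0.1291]
tool_rot: [-0.085, 1.567, 0.084]
wrist_force: [0.8, -0.4, -1.0]
gripper_width: 0.0003
t 20.68 mixer pos [ -81.  -157.8  129.1] F(mixer) [ 0.8 -0.4 -1. ] w 0.3
dp cm [ 0.22 -0.52  3.89]
tool z in mixer [1.    0.    0.003] tool y [-0.     1.    -0.001] x [ 0.003 -0.001 -1.   ]
angle of tool z rel mixer x 0.0 twist to align z with +x 0.0 or -x -3.141 q [ 0.65  0.54 -0.5   1.74  0.31  0.94  0.13]
t 21.05 mixer pos [ -73.  -157.7  127.8] F(mixer) [ 0.2 -0.1  0.2] w 0.5
t 21.43 mixer pos [ -64.  -157.6  127.6] F(mixer) [ 0.4 -0.2  0.2] w 0.6
t 21.8 mixer pos [ -55.1 -158.   127.7] F(mixer) [-1.5 -0.5  1.4] w 0.8
```

```bash
for i in 1 2; do python3 -m inch '{"dp":[[0,-0.1,0.4],[0,-0.1,0.4],[0,0,0]],"twist":[0,0,0]}' >/dev/null; python3 go.py|head -1; done
```

```text
t 22.18 mixer pos [ -46.5 -159.5  127.6] F(mixer) [ 0.8 -0.5 -0.6] w 0.5
t 22.55 mixer pos [ -39.  -161.7  127.6] F(mixer) [-0.5 -0.8 -0.9] w 0.3
```

Snapped over, it seems (force dropped). Backing off and looking.

```bash
python3 -m inch '{"dp":[[0,0,-2],[0,0,-3],[-4,0,-3],[-5,0,-5],[0,-5,-5],[0,-5,-5],[0,-5,-5],[0,0,0]],"twist":[0,0,0,0,0,0,0,0]}'
python3 - <<'E'
from h import *
p,d=imaging.get_image("top");cv2.imwrite("pics/t7.png",cv2.resize(p[100:230,160:400,::-1],None,fx=3.3,fy=3.3,interpolation=cv2.INTER_CUBIC))
p,d=imaging.get_image("side");cv2.imwrite("pics/s7.png",cv2.resize(p[140:240,220:320,::-1],None,fx=6,fy=6,interpolation=cv2.INTER_CUBIC))
import sys
sys.path.insert(0,'.')
from fit import W
f=np.load("fit.npy")
for n,M in(("off",(-50.5,-163,138.7)),("on",(-19.5,-163,138.7)),("knobface",(-96,158,126)),("tip",(-96,-102,126))):
    w=W(f,[M]);s=proj('side',w)[0];t=proj('top',w)[0];print(n,"s7",((s-[220,140])*6).round(),"t7",((t-[160,100])*3.3).round())
E
```

```text
time_s: 23.55
position: [0.3758, -0.3969, 0.2116]
tool_rot: [-0.078, 1.572, 0.076]
wrist_force: [1.0, 0.6, -0.3]
gripper_width: 0.0001
off s7 [316.  71.] t7 [635. 220.]
on s7 [253.  67.] t7 [630. 182.]
knobface s7 [289. 561.] t7 [247. 328.]
tip s7 [391. 171.] t7 [567. 287.]
```

View pics/t7.png

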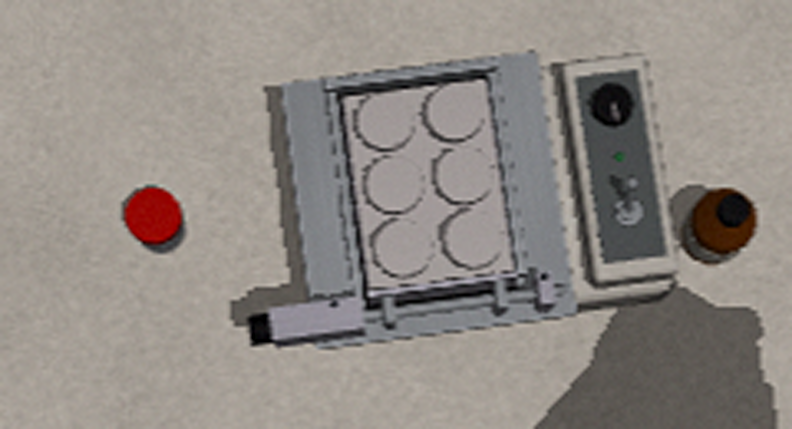

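View pics/s7.png

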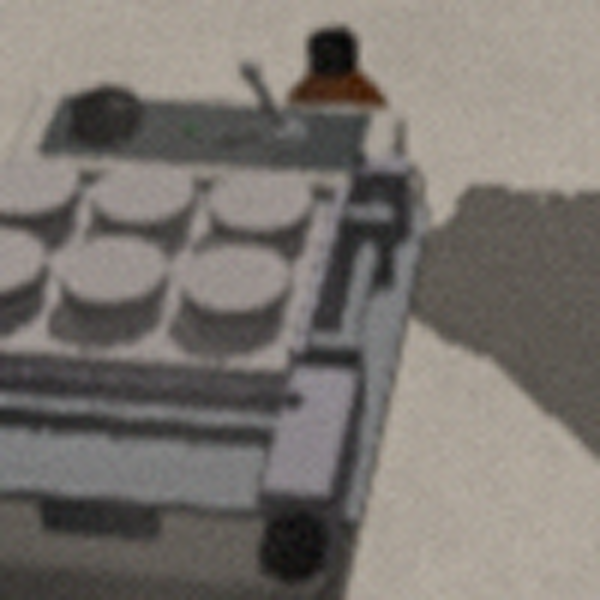

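```bash
python3 -c "
from rig import job_done;print(job_done())"
```

```text
the job is handed in; nothing more can be done
None
```

The job is done in the order asked and was handed in at about 24 s of the 64 s allowed. `job_done()` reports no verdict.

1. **Carrier:** I pushed it back until it stopped moving, with the force rising to about 22 N. In the later pictures it sits home, with the lugs in line with the bracket.
2. **Locking rod:** I pushed it in until it stopped hard at about 16 N. Partway in, the push force had climbed to about 16 N because the fingers were bearing down on the knob. I raised the tool a few millimetres and it fell back. In both views the knob sits flush on the guide block, within a pixel of its calculated home position.
3. **Toggle:** I flipped it last. It snapped over, and in the last side picture its ball end is where the "on" position should be, leaning to the rear.

The loose cup and bottle show no shift in the last pictures. I did not look at the dish again at the end, but the arm never went near it. The gripper was well clear of everything when I handed in. The rod's tip beyond the end bracket was too small to make out, so full insertion rests on the knob's position and the hard stop. No check disagreed.

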